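# Spare bracket to match the sample

### The job

One job tray stands on the blue mat, with an old brass-coloured bracket fixed in one half of it as the sample; another tray waits on the grey mat, for later. From the yellow parts bins pick the aluminium bracket of the same shape as the sample on the blue mat, and lay it flat in the empty half of that tray, that one only.

Things in the scene. Friction and masses are not known exactly. Their poses are not given: they have to be found in the camera images.
- spare_angle: L-shaped aluminium bracket, 16 mm thick, about 66 g, flat (z up), any yaw, in one of the yellow bins' three 120 by 130 mm compartments (floor 4 mm thick, walls 22 mm high). Origin: underside, centre of its 64 by 48 mm outline. Long bar 64 by 16 mm along x at y=-16 mm; short leg 16 mm wide at x=+24 mm, up to y=+24 mm. Grip e.g. across the long bar (closing along y) at x=-4 mm.
- spare_tee: T-shaped aluminium bracket, 16 mm thick, about 72 g, flat (z up), any yaw, in one of the yellow bins' three 120 by 130 mm compartments (floor 4 mm thick, walls 22 mm high). Origin: underside, centre of its 64 by 56 mm outline. Cross bar 64 by 16 mm along x at y=-20 mm; stem 16 mm wide along y at x=0, up to y=+28 mm. Grip e.g. across the stem (closing along x) at y=+6 mm.
- tray_angle: Tray with the L sample. Black, grey walls, fixed, 118 (x) by 216 (y) mm; floor 4 mm thick; outer walls and a middle wall at y=0: 4 mm thick, 14 mm high. Origin: centre of underside. Sample: brass L, spare's size, screwed down in the +y half. Empty -y half: 110 by 102 mm inside, centred at y=-53 mm. It is the job if on the blue mat (world y below 0.30 m), else it waits on the grey mat.
- tray_tee: Tray with the T sample. Black, grey walls, fixed, 118 (x) by 216 (y) mm; floor 4 mm thick; outer walls and a middle wall at y=0: 4 mm thick, 14 mm high. Origin: centre of underside. Sample: brass T, spare's size, screwed down in the +y half. Empty -y half: 110 by 102 mm inside, centred at y=-53 mm. It is the job if on the blue mat (world y below 0.30 m), else it waits on the grey mat.

How it is judged:
At the end, for the whole second after the job is handed in: The spare shaped like the sample on the blue mat lies at rest in the empty half of that tray, flat (within 10 degrees, at most 5 mm above its floor), its centre at least 10 mm from the middle line; the other listed spare is over 130 mm from that tray's centre (((world y of tray_angle below 0.3 m and x of spare_angle in the frame of tray_angle between -0.05 and 0.05 m and y of spare_angle in the frame of tray_angle between -0.1 and -0.01 m and z of spare_angle in the frame of tray_angle below 0.009 m and angle between spare_angle's own z axis and vertical below 0.17 rad and linear speed of spare_angle below 0.02 m/s and horizontal distance between spare_tee and tray_angle above 0.13 m) or (world y of tray_tee below 0.3 m and x of spare_tee in the frame of tray_tee between -0.05 and 0.05 m and y of spare_tee in the frame of tray_tee between -0.1 and -0.01 m and z of spare_tee in the frame of tray_tee below 0.009 m and angle between spare_tee's own z axis and vertical below 0.17 rad and linear speed of spare_tee below 0.02 m/s and horizontal distance between spare_angle and tray_tee above 0.13 m))); the robot touches nothing.
It also fails if it takes over 34 s, if anything falls off the work surface, if the arm or the gripper's body presses on something with over 40 N, if the wrist force passes 120 N, or if a joint passes its speed limit or range.

### The arm

A 6-joint arm with a two-finger parallel gripper is mounted at the origin on the work surface. World frame = base frame: x ahead of the robot, y to its left, z up, the work surface at z = 0. Lengths are in m, angles in rad, forces in N, time in s.
With the tool pointing down it reaches from about 0.35 to 0.775 m from the base axis. Payload 7.3 kg.
Tool frame: the origin (TCP) lies at the centre of the arm's flange, where the gripper is bolted on; the fingertips stand 178 mm ahead of it and the grasp point (between the pads) lies 159 mm ahead of it; z points along the fingers, y is the line along which they close (so a half turn about z gives the same grasp; the last joint's range is limited). The gripper opens to 92 mm and grips with 3 to 60 N. Pads are 19 mm wide; open, the fingers measure 130 mm over their backs; the gripper's body (75 mm by 190 mm) begins 47 mm behind the grasp point.
Start: joints at [-1.432, 0.342, 1.524, -0, 1.275, -0.146], TCP at [0.148, -0.504, 0.405] pointing down, gripper open.
Joint ranges: [-2.53, 2.53], [-0.77, 2.02], [0.04, 2.7], [-1, 4.14], [0.28, 2.66], [-3.11, 3.11]. Speed limits (rad/s): [2.57, 2.57, 3.14, 3.14, 3.14, 3.14].

### API

Orientations are given as [roll, pitch, yaw] about the fixed x, y, z axes, in that order (R = Rz(yaw) Ry(pitch) Rx(roll)).
In Python, from cell import robot gives the robot as it stands.
- The arm moves only by the tool drive_effector, called as name([rows], argument=value, ...), one row to a line, values as JSON. Schema: {"type":"object","properties":{"ticks":{"type":"array","items":{"type":"object","properties":{"pos":{"type":"array","items":{"type":"number"},"minItems":3,"maxItems":3},"turn_vec":{"type":"array","items":{"type":"number"},"minItems":3,"maxItems":3}},"additionalProperties":false},"minItems":1,"maxItems":8},"aperture":{"type":"number"},"clamp_n":{"type":"number"},"only":{"type":"string"},"quiet":{"type":"boolean"},"lines":{"type":"string"}},"required":["ticks"],"additionalProperties":false}. ticks is a list of rows, 1 to 8 of them, each an object with the fields pos (a list: dx, dy, dz in m), turn_vec (a list: a rotation vector rx, ry, rz in rad); a field left out counts as zero; each row shifts and turns the commanded pose from where the row before left it, along the tool's axes as they then stand; what a row does not reach is not made up. A row lasts 1/12 s, in which the tool goes at most 0.0417 m and 0.125 rad, less where a joint would pass 70% of its speed; a pose out of reach is approached as far as the arm can. aperture is the finger opening in m, set as the call begins (left out keeps the last). The fingers move at their own pace and stop on an object; clamp_n is the grip in N (left out, the last holds). Time passes only in rows, so rows that do not move let the fingers close. The tool returns the time, the measured TCP pose, the force, the opening and the grip force at its end. only (a regular expression) keeps the lines of the reply that match it, lines (a string "A,B") keeps lines A to B, and quiet returns only ok. Input that does not fit is refused with a message, and nothing moves.
- robot.observe(): the state, without advancing time (a new reading comes with each control period).
- robot.read_camera(name): name is "scene" or "top" or "wrist"; returns a dict with "image" (400x640x3 uint8, red, green, blue), "fx", "fy", "cx", "cy" (pixels), "pose" (4x4, takes a point from camera to world coordinates). Camera axes: x right, y down, z forward; pixel columns grow to the right and rows downward; lengths in m; the calibration is good to about 2 mm. A picture is of the moment at which its call begins. There is no depth.
- robot.hand_in(): hands the job in; it is judged then, once.
The state is a dict: "time": time; "qpos": joint angles; "qvel": joint speeds; "joint_efforts": joint torques, N m; "tool_pos": TCP position; "tool_rot": TCP orientation; "contact_force": force on the tool from outside, world axes, zero at the start; "torque": the same for the moment, N m; "opening": finger opening in m; "grip_force": force on a finger pad.
Only numpy, scipy, OpenCV 4.12 (cv2) and the standard library are available. Lean on these libraries where they do the work, as an engineer would, in place of code of your own. Each camera call takes 0.05 s, during which the arm holds its last target. There are 200 camera calls.

## Working session

There is one attempt and no reset: what is moved stays moved. The work goes in short steps, Python scripts to look and compute and a tool call to move; the robot and the scene stay as the last step left them, time stands still between calls to the robot, and variables do not carry over. Pictures are saved under pics/ and viewed, at most 10 in all, crops included, and the job is handed in when it is done.

```bash
ls; mkdir -p pics
```

Run:
```python
from cell import robot
import cv2
s=robot.observe();print(s['time'],s['tool_pos'],s['tool_rot'],s['opening'])
for n in ('top','scene'):
    c=robot.read_camera(n);cv2.imwrite(f'pics/{n}0.png',c['image'][:,:,::-1]);print(n,c['fx'],c['fy'],c['cx'],c['cy'],c['pose'].round(3).tolist())
```

```text
cell.py
pics
0.0 [ 0.14751822 -0.50369824  0.40406815] [-3.14014835e+00 -2.06191989e-04  2.84809449e-01] 0.09205931749493543
top 384.86122800671416 384.86122800671416 311.9255654282659 198.70225283558784 [[0.013, -0.988, 0.153, 0.345], [-1.0, -0.01, 0.021, 0.003], [-0.019, -0.153, -0.988, 1.163], [0.0, 0.0, 0.0, 1.0]]
scene 435.2151049870647 435.2151049870647 313.6274580145891 200.45128400063595 [[0.683, 0.54, -0.491, 1.141], [0.73, -0.515, 0.449, -0.532], [-0.01, -0.666, -0.746, 0.974], [0.0, 0.0, 0.0, 1.0]]
```

View pics/top0.png

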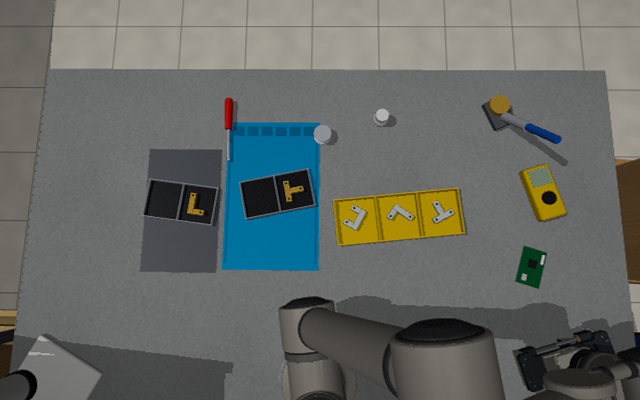

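The T tray is on the blue mat (tray at about (278,194), sample T at (293,191)). The bins hold brackets at about (355,216), (401,213) and (442,212). I'll zoom in to identify the shapes.

Run:
```python
import cv2
a=cv2.imread('pics/top0.png')[155:255,230:475]
cv2.imwrite('pics/z1.png',cv2.resize(a,None,fx=3.2,fy=3.2,interpolation=cv2.INTER_CUBIC))
```

```text
(no output)
```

View pics/z1.png

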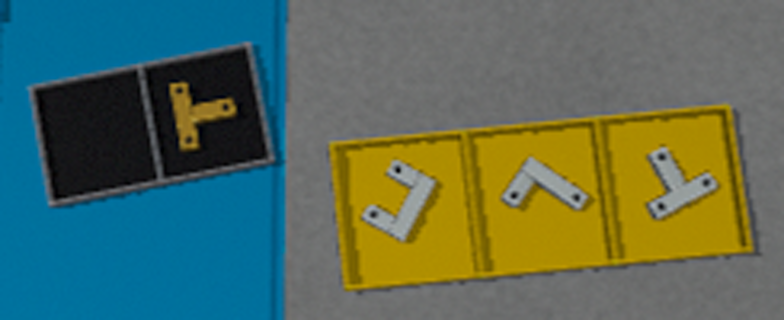

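View pics/scene0.png

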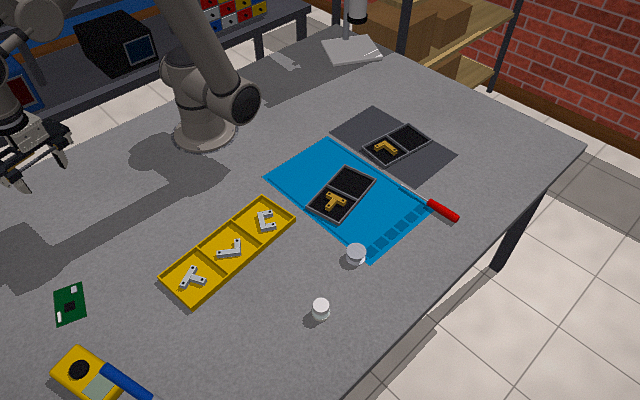

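The bins hold, left to right, a U, an L and a T at about (442,212) in the top view. The job is the T. Next I'll measure it with masks.

Create h.py:
```python
import cv2, numpy as np
def ray(c,px,z):
    px=np.atleast_2d(px).astype(float)
    d=np.c_[(px[:,0]-c['cx'])/c['fx'],(px[:,1]-c['cy'])/c['fy'],np.ones(len(px))]@c['pose'][:3,:3].T
    o=c['pose'][:3,3]
    return (o+d*((z-o[2])/d[:,2])[:,None])[:,:2]
def masks(im):
    h=cv2.cvtColor(im,cv2.COLOR_RGB2HSV).astype(int);H,S,V=h[...,0],h[...,1],h[...,2]
    return dict(alu=((S<60)&(V>130)),brass=((H>12)&(H<30)&(S>100)&(V>90)),tray=(S<70),blue=(H>90)&(H<115)&(S>120),
      yel=(H>18)&(H<32)&(S>150)&(V>60))
def blobs(m,amin):
    cs,_=cv2.findContours(m.astype(np.uint8),cv2.RETR_EXTERNAL,cv2.CHAIN_APPROX_NONE)
    return [c for c in cs if cv2.contourArea(c)>amin]
def rectw(c,cnt,z):
    p=ray(c,cnt.reshape(-1,2),z)
    (x,y),(w,h),a=cv2.minAreaRect((p*1000).astype(np.float32))
    # area centroid
    M=cv2.moments((p*1000).astype(np.float32).reshape(-1,1,2))
    cen=np.array([M['m10'],M['m01']])/M['m00']
    return np.array([x,y]),(w,h),a,cen
```

Run:
```python
from cell import robot
from h import *
c=robot.read_camera('top');m=masks(c['image'])
win=lambda k,x0,x1,y0,y1:(lambda z:(z.__setitem__((slice(y0,y1),slice(x0,x1)),m[k][y0:y1,x0:x1]),z)[1])(np.zeros((400,640),bool))
for n,k,w,z,a in [('T','alu',(425,460,197,228),.020,100),('L','alu',(385,418,200,226),.020,100),('brass','brass',(275,312,172,210),.020,60),('tray','tray',(236,318,165,222),.014,1000),('tool?','alu',(310,335,120,148),.0,50)]:
    for b in blobs(win(k,*w),a): print(n,[np.round(v,1) if not isinstance(v,float) else round(v,1) for v in rectw(c,b,z)])
```

```text
T [array([ 493.3, -354. ]), array([54.7, 64.3]), 28.5, array([ 485. , -357.9])]
L [array([ 473.1, -235.7]), array([64.1, 46.3]), 56.0, array([ 484.2, -233.7])]
brass [array([550. ,  82.3]), array([63.2, 57.1]), 11.8, array([548. ,  91.9])]
tray [array([538.7, 133.9]), array([118.1, 214.8]), 12.1, array([538.5, 133.9])]
tool? [array([731. ,  -1.9]), array([58.7, 50.3]), 0.4, array([ 7.327e+02, -6.000e-01])]
```

The measured sizes match the given ones: T 55×64 mm, tray 118×215 mm. T centre is (0.493, -0.354) with its stem pointing at 28.5°. The tray is at (0.539, 0.134), yaw 12.1°, with the empty half at (0.528, 0.186). Now I'll move to hover above the T.

drive_effector([
  {"turn_vec":[0,0,-0.106]},
  {"turn_vec":[0,0,-0.106]},
  {"pos":[0.032,0.003,0.01]},
  {"pos":[0.032,0.003,0.01]},
  {"pos":[0.032,0.003,0.01]},
  {"pos":[0.032,0.003,0.01]},
  {"pos":[0.032,0.003,0.01]},
  {"pos":[0.032,0.003,0.01]},
], aperture=0.045, clamp_n=20)

```text
time: 0.82
tool_pos: [0.3261, -0.4273, 0.3441]
tool_rot: [-3.141, 0.0, 0.497]
contact_force: [-0.4, 0.3, -0.0]
opening: 0.046
grip_force: 0.0
```

drive_effector([
  {"pos":[0.032,0.003,0.01]},
  {"pos":[0.032,0.003,0.01]},
  {"pos":[0.032,0.003,0.01]},
  {"pos":[0.032,0.003,0.01]},
  {"pos":[0.032,0.003,0.01]},
  {"pos":[0.03,0.003,0.01]},
  {},
  {},
])

```text
time: 1.48
tool_pos: [0.5014, -0.3523, 0.2834]
tool_rot: [-3.139, 0.001, 0.5]
contact_force: [-0.4, 0.5, 0.5]
opening: 0.045
grip_force: 0.0
```

Create look.py:
```python
from cell import robot
from h import *
import sys
c=robot.read_camera('wrist');cv2.imwrite(f'pics/{sys.argv[1]}.png',c['image'][:,:,::-1])
s=robot.observe();print(s['time'],s['tool_pos'].round(4),s['tool_rot'].round(4))
m=masks(c['image'])['alu'].astype(np.uint8);m=cv2.morphologyEx(m,cv2.MORPH_CLOSE,np.ones((5,5)))
for b in blobs(m,800):print(cv2.boundingRect(b),[np.round(v,1) for v in rectw(c,b,float(sys.argv[2]))])
```

```bash
python3 look.py w1 0.02
```

```text
1.5333 [ 0.5006 -0.3531  0.2841] [-3.1405e+00  9.0000e-04  4.9820e-01]
(255, 299, 118, 27) [array([ 414.1, -399.5]), array([ 27. , 106.6]), np.float64(28.8), array([ 405.5, -390. ])]
(0, 193, 135, 75) [array([ 376.7, -183.8]), array([ 51. , 109.4]), np.float64(12.2), array([ 378.3, -177. ])]
(274, 182, 77, 65) [array([ 494.2, -354.4]), array([55.1, 63.6]), np.float64(28.7), array([ 486.2, -358.9])]
(120, 118, 94, 81) [array([ 473.4, -236.3]), array([63.8, 47.6]), np.float64(55.1), array([ 484.7, -234.1])]
(0, 33, 45, 91) [array([ 479.7, -119.7]), array([63.8, 31.3]), np.float64(13.4), array([ 479.3, -115.7])]
(11, 0, 629, 268) [array([ 556.9, -356.2]), array([201.5, 476.3]), np.float64(28.6), array([ 612.6, -401.2])]
```

View pics/w1.png

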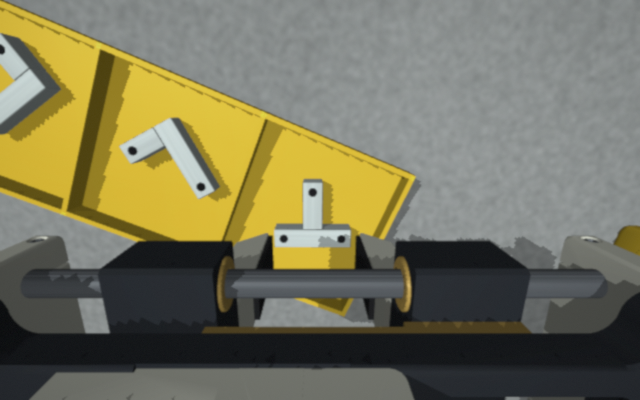

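The wrist view shows the T with its stem at (312,200) and bar at (312,237), between the fingers and with free room to both walls. Its measured position agrees with the top view to about 1 mm. I'll descend and grip.

drive_effector([
  {"pos":[0,-0.002,0.02]},
  {"pos":[0,0,0.02]},
  {"pos":[0,0,0.02]},
  {"pos":[0,0,0.015]},
  {"pos":[0,0,0.012]},
  {"pos":[0,0,0.008]},
  {"pos":[0,0,0.004]},
  {},
])

```text
time: 2.2
tool_pos: [0.4991, -0.352, 0.1854]
tool_rot: [-3.141, 0.0, 0.496]
contact_force: [-0.4, 0.4, 0.1]
opening: 0.045
grip_force: 0.0
```

drive_effector([
  {},
  {},
  {},
  {},
  {},
  {},
  {},
  {},
], aperture=0, clamp_n=25)

```text
time: 2.87
tool_pos: [0.4997, -0.3517, 0.1862]
tool_rot: [3.141, -0.0, 0.497]
contact_force: [-1.3, 1.0, 3.3]
opening: 0.0155
grip_force: 25.0
```

drive_effector([
  {"pos":[0,0,-0.008]},
  {"pos":[0,0,-0.02]},
  {"pos":[0,0,-0.025]},
  {"pos":[0,0,-0.025]},
  {"pos":[0,0,-0.012],"turn_vec":[0,0,0.095]},
  {"turn_vec":[0,0,0.095]},
  {"turn_vec":[0,0,0.096]},
  {},
])

```text
time: 3.53
tool_pos: [0.4995, -0.3516, 0.2763]
tool_rot: [3.141, -0.0, 0.207]
contact_force: [0.5, -0.2, -0.6]
opening: 0.0157
grip_force: 25.0
```

drive_effector([
  {"pos":[0.009,-0.033,0]},
  {"pos":[0.009,-0.033,0]},
  {"pos":[0.009,-0.033,0]},
  {"pos":[0.009,-0.033,0]},
  {"pos":[0.009,-0.033,0]},
  {"pos":[0.009,-0.033,0]},
  {"pos":[0.009,-0.033,0]},
  {"pos":[0.009,-0.033,0]},
])

```text
time: 4.2
tool_pos: [0.5145, -0.0769, 0.2757]
tool_rot: [-3.142, 0.0, 0.214]
contact_force: [1.1, -0.2, -0.8]
opening: 0.0154
grip_force: 25.0
```

drive_effector([
  {"pos":[0.009,-0.033,0]},
  {"pos":[0.009,-0.033,0]},
  {"pos":[0.009,-0.033,0]},
  {"pos":[0.009,-0.033,0]},
  {"pos":[0.009,-0.033,0]},
  {"pos":[0.009,-0.033,0]},
  {"pos":[0.009,-0.033,0]},
  {},
])

```text
time: 4.87
tool_pos: [0.5276, 0.1656, 0.2757]
tool_rot: [-3.14, -0.001, 0.219]
contact_force: [-1.4, -0.0, -1.2]
opening: 0.0161
grip_force: 25.0
```

drive_effector([
  {"pos":[0.008,-0.025,0]},
  {},
  {},
])

```text
time: 5.12
tool_pos: [0.5304, 0.1873, 0.2755]
tool_rot: [3.141, 0.001, 0.215]
contact_force: [-0.7, -0.2, -1.2]
opening: 0.0156
grip_force: 25.0
```

```bash
python3 look.py w2 0.12
```

```text
5.1667 [0.5304 0.1865 0.2754] [3.1411e+00 8.0000e-04 2.1340e-01]
(30, 368, 383, 32) [array([453.7, 222.2]), array([ 20.8, 209.9]), np.float64(12.4), array([454., 217.])]
(468, 276, 133, 58) [array([535. ,  77.8]), array([32.5, 63.4]), np.float64(12.3), array([537. ,  82.8])]
(78, 276, 88, 57) [array([491.7, 276.9]), array([31.9, 41.9]), np.float64(12.3), array([490. , 274.5])]
(293, 275, 56, 44) [array([517.4, 180.5]), array([24.1, 27. ]), np.float64(12.3), array([518.1, 181.9])]
(277, 213, 75, 56) [array([545.7, 190. ]), array([27.7, 34.6]), np.float64(12.3), array([544.6, 190. ])]
(244, 0, 396, 282) [array([575.7, 139.4]), array([127.7, 175. ]), np.float64(28.1), array([597.1,  86.4])]
(0, 0, 214, 269) [array([567.9, 291.1]), array([ 81.4, 136.1]), np.float64(87.8), array([586. , 287.2])]
```

View pics/w2.png

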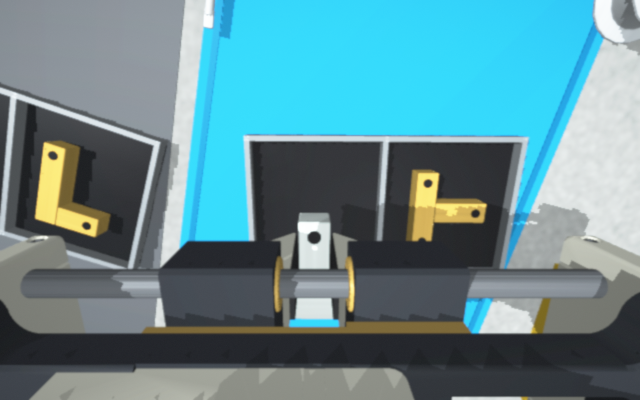

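The T is held square, with its stem at (314,240), over the empty half (columns 250–380). The tray is parallel to it. I'll lower and release it.

drive_effector([
  {"pos":[0.003,0,0.018]},
  {"pos":[0,0,0.02]},
  {"pos":[0,0,0.018]},
  {"pos":[0,0,0.014]},
  {"pos":[0,0,0.01]},
  {"pos":[0,0,0.005]},
  {"pos":[0,0,0.003]},
  {},
])

```text
time: 5.83
tool_pos: [0.5336, 0.1869, 0.1876]
tool_rot: [3.141, 0.0, 0.211]
contact_force: [0.9, -0.2, -0.1]
opening: 0.0157
grip_force: 25.0
```

drive_effector([
  {},
])

```text
time: 5.92
tool_pos: [0.5338, 0.1872, 0.1883]
tool_rot: [3.141, -0.001, 0.211]
contact_force: [0.0, -0.1, -0.9]
opening: 0.0157
grip_force: 25.0
```

drive_effector([
  {"pos":[0,0,0.001]},
  {"pos":[0,0,0.001]},
  {},
])

```text
time: 6.17
tool_pos: [0.5337, 0.1874, 0.1862]
tool_rot: [3.141, -0.001, 0.211]
contact_force: [1.4, -0.6, 0.6]
opening: 0.0157
grip_force: 25.0
```

drive_effector([
  {},
  {},
  {},
  {},
  {},
], aperture=0.036)

```text
time: 6.58
tool_pos: [0.5335, 0.1874, 0.1857]
tool_rot: [3.142, 0.0, 0.211]
contact_force: [0.5, -0.2, 0.1]
opening: 0.0358
grip_force: 0.0
```

drive_effector([
  {"pos":[0,0,-0.01]},
  {"pos":[0,0,-0.025]},
  {"pos":[0,0,-0.03]},
  {"pos":[0,0,-0.03]},
  {"pos":[-0.035,0,-0.01]},
  {"pos":[-0.035,0,0]},
  {"pos":[-0.03,0,0]},
  {},
])

```text
time: 7.25
tool_pos: [0.4305, 0.1657, 0.2909]
tool_rot: [3.142, 0.006, 0.212]
contact_force: [-1.3, 1.0, 0.1]
opening: 0.036
grip_force: 0.0
```

```bash
python3 look.py w3 0.02
```

```text
7.3 [0.4334 0.1661 0.2915] [3.1415e+00 1.3000e-03 2.1120e-01]
(31, 369, 370, 31) [array([223.4, 224.6]), array([ 37.7, 374.5]), np.float64(12.2), array([220.1, 249.8])]
(264, 308, 100, 20) [array([321., 142.]), array([20.7, 93.3]), np.float64(12.2), array([315.8, 151.7])]
(77, 298, 50, 35) [array([281.8, 335.4]), array([36.9, 40.8]), np.float64(12.2), array([281.8, 335.4])]
(503, 281, 100, 52) [array([377.5, -69.4]), array([54.3, 83. ]), np.float64(11.3), array([379.5, -56.6])]
(252, 280, 135, 17) [array([352. , 143.5]), array([ 16.4, 122.1]), np.float64(12.7), array([352.2, 142.7])]
(560, 177, 80, 104) [array([449.8, -82.3]), array([99.5, 67.1]), np.float64(28.2), array([448.4, -92.6])]
(272, 33, 85, 82) [array([527.7, 186. ]), array([56.4, 64.7]), np.float64(12.1), array([518.7, 184.1])]
(240, 0, 400, 268) [array([495.7,  73.6]), array([208.1, 311.3]), np.float64(12.1), array([525. ,   4.1])]
(142, 0, 41, 246) [array([459.1, 295.7]), array([ 17.5, 194.4]), np.float64(90.0), array([458.4, 294.2])]
(0, 0, 150, 153) [array([501. , 363.7]), array([ 94.6, 113.4]), np.float64(82.8), array([472.4, 344.6])]
```

View pics/w3.png

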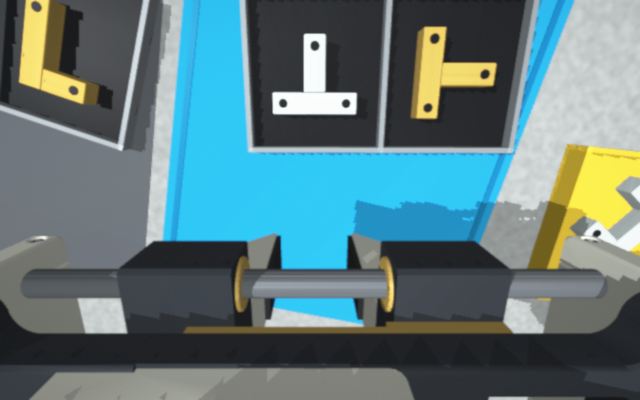

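The T lies flat in the centre of the empty half, at about (315,80). It measures (0.5277, 0.1860) at 12.1°, and its 56×65 mm size at z=0.02 confirms it is on the floor. The gripper is clear.

```bash
python3 -c "
from cell import robot
print(robot.hand_in())"
```

```text
the job is handed in; nothing more can be done
None
```

The aluminium T bracket, matching the T sample on the blue mat, lies flat in the empty half of that tray; I handed the job in at about 7.3 s of the 34 s allowed, and the hand-in returned no verdict.

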